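# Screw the hopper top onto the spice grinder, chute to the front

## Task

Put the amber hopper top on the spice grinder's threaded neck with its red chute over the blue start mark, press it down gently against the sprung seal, and screw it clockwise until the chute is lined up over the orange front mark, then let go. There is no stop at the right place: do not force it, keep it upright, and leave the other things on the counter alone.

Things in the scene. Friction and masses are not known exactly. Their poses are not given: they have to be found in the camera images.
- hopper: Round amber cap, 74 mm across, 74 high, 0.25 kg +-15 %, on the counter, open skirt down. Origin: centre of underside, z up; +x runs along the red chute (18 mm wide, 10 to 26 mm up, reaching 55 mm from the axis). Skirt inside: 66 mm wide, 28 deep to its ceiling. Two inner lugs at +y and -y: 5 mm thick, centred 5 mm above the underside, 51 mm between tips.
- grip (a point): centre of the black square grip on top of the hopper, on its axis 57.5 mm above its underside. The grip is 34 x 34 mm, from 42 to 74 mm above the underside, its sides parallel to the hopper's x and y; the shoulder under it is 60 mm across
- chute (a point): on the chute's outer end, 54 mm from the hopper's axis along its +x, 18 mm above the underside
- grinder: White spice grinder bolted to the counter: round housing 120 mm across, 110 mm high, base 132 mm. Origin: centre of its underside, z up; front is its -x. On top stands a fixed steel neck (core 48 mm across, external thread 62 mm) with a sprung rubber seal disc (40 mm across) on it. A contact force above 35 N between hopper and grinder damages the thread.
- neck_axis (a point): On the neck's axis at the housing's top (110 mm above the counter). Steel neck top: 30 to 42 mm above this point (grind setting, new each time, not measured, does not move in use). Free seal top: 10 mm above the steel; the hopper's ceiling lands on it. The seal yields 6.4 mm (4.5 N to start, 1.3 N per mm), then stops hard.
- start_mark (a point): Blue mark on the housing's top rim, 54 mm from the axis, 100 degrees counter-clockwise from above of the orange one. Chute over it (within 12 degrees): the lugs drop through the thread's two gaps. Turned half round it also drops in, but ends wrong. Elsewhere lugs rest on the thread, higher up. Then press down 4 mm or more: 8 to 10 N from the tool (hard above 11 N).
- finish_mark (a point): Orange mark at the front of the housing's top, 54 mm from the axis. Turning the pressed cap clockwise from above: after 20 degrees the lugs are under the thread, which then holds the cap down (falls 6 mm per turn); after 100 degrees the chute is over this mark. No stop here; after 160 degrees the thread ends and the cap springs up. Friction holds the cap where it is left.
- spice_jar: bystander: small jar with a red cap, 42 mm across, 85 mm high; origin at the centre of its underside
- scoop: bystander: brass-coloured spoon 150 mm long lying flat; origin under its middle
- mug: bystander: blue mug 80 mm across, 95 mm high; origin at the centre of its underside
- pill_bottle: bystander: white bottle 48 mm across, 90 mm high; origin at the centre of its underside
- jar_lid: bystander: plain white jar lid 70 mm across, 14 mm high, not for the grinder; origin at the centre of its underside
Things that resemble listed ones, but are neither listed nor needed, are in the scene too. There is more than one size of the hopper; the one meant has the size given above.

How it is judged:
On the way:
1. the hopper top sits over the neck, upright, with its chute over the blue start mark (horizontal distance between hopper and neck_axis below 0.005 m and z of hopper in the frame of neck_axis below 0.028 m and horizontal distance between chute and start_mark below 0.015 m and angle between hopper's own z axis and vertical below 0.12 rad), for 0.1 s.
At the end, for the whole second after the job is handed in: The hopper top is screwed down on the neck, held under the thread (underside less than 20 mm above the housing's top), upright within 0.06 rad, centred within 4 mm, the chute's end within 6 mm of being over the orange mark, released and at rest (horizontal distance between chute and finish_mark below 0.006 m and horizontal distance between hopper and neck_axis below 0.004 m and z of hopper in the frame of neck_axis below 0.02 m and angle between hopper's own z axis and vertical below 0.06 rad and linear speed of hopper below 0.01 m/s and angular speed of hopper below 0.05 rad/s); the robot touches nothing.
It fails at once if the hopper top is forced: more than 35 N between it and the grinder (contact force between hopper and grinder above 35 N).
It fails at once if the hopper top is tipped by more than 0.5 rad (angle between hopper's own z axis and vertical above 0.5 rad).
It fails at once if another thing on the counter is moved by more than 20 mm (distance of any of spice_jar, scoop, mug, pill_bottle, jar_lid from where it was at the start of the episode above 0.02 m).
It also fails if it takes over 54 s, if anything falls off the work surface, if the arm or the gripper's body presses on something with over 40 N, if the wrist force passes 120 N, or if a joint passes its speed limit or range.

## Robot

A 6-joint arm with a two-finger parallel gripper is mounted at the origin on the work surface. World frame = base frame: x ahead of the robot, y to its left, z up, the work surface at z = 0. Lengths are in m, angles in rad, forces in N, time in s.
With the tool pointing down it reaches from about 0.275 to 0.725 m from the base axis. Payload 5.6 kg.
Tool frame: the origin (TCP) lies midway between the tips of the shut fingers; the grasp point (between the pads) lies 19 mm behind it; z points along the fingers, y is the line along which they close (so a half turn about z gives the same grasp; the last joint's range is limited). The gripper opens to 85 mm and grips with 20 to 120 N. Pads are 22 mm wide; open, the fingers measure 114 mm over their backs; the gripper's body (76 mm by 85 mm) begins 54 mm behind the grasp point. The pads swing forward as they close: fully open they stand 13 mm farther back than shut.
Start: joints at [0.285, 0.255, 0.108, 0, -1.424, -0.285], TCP at [0.55, 0, 0.231] pointing down, gripper open.
Joint ranges: [-2.95, 2.95], [-1.21, 1.97], [-1.09, 1.5], [-2.87, 1.71], [-2.94, -0.07], [-3.05, 3.05]. Speed limits (rad/s): [2.57, 2.57, 3.14, 3.14, 3.14, 3.14].

## Interface

Orientations are given as a unit quaternion [x, y, z, w].
In Python, from station import bot gives the robot as it stands.
- The arm moves only by the shell command python3 -m pendant 'ROWS' [OPENING] [FORCE]. ROWS is JSON, a list that holds one entry, the list of rows, each a list of 6 numbers: the shift along the tool's x, y, z in mm, then the turn, a rotation vector about the tool's x, y, z in rad. In form: [[[tx, ty, tz, wx, wy, wz], ...]]. A call has 1 to 20 rows; each row shifts and turns the commanded pose from where the row before left it, along the tool's axes as they then stand; what a row does not reach is not made up. A row lasts 1/8 s, in which the tool goes at most 62.5 mm and 10.7 degrees, less where a joint would pass 70% of its speed; a pose out of reach is approached as far as the arm can. A call with a gripper value outside its range is refused whole. OPENING is the opening, from 0 (shut) to 1 (fully open), set as the call begins (- or left out, the last holds). The fingers move at their own pace and stop on an object; FORCE is the grip in N (left out, the last holds). Time passes only in rows, so rows that do not move let the fingers close. It gives the time, the measured TCP pose, the force, the opening and the grip force at its end, in the units of the state.
- bot.observe(): the state, without advancing time (a new reading comes with each control period).
- bot.capture(name): name is "scene" or "side" or "wrist"; returns (picture, depth): 480x640x3 uint8, blue, green, red; 480x640 float32, m along the optical axis (not along the pixel's ray), 0 where there is no reading.
- bot.camera_model(name): a dict with "fov_y" (degrees; the focal length in pixels is half the picture's height over the tangent of half this angle, whatever the lens; pixels are square), "cx", "cy" (the principal point, pixels), "world_to_cam" (4x4, takes a point from world to camera coordinates). Camera axes: x right, y up, looking along -z (the intrinsics and any distortion apply to the point x, -y, -z); pixel columns grow to the right and rows downward; lengths in m; the calibration is good to about 2 mm. The wrist camera is an equidistant fisheye: a pixel r from the principal point sees the ray r / f radians off the axis. A picture is of the moment at which its call begins: read the wrist's pose just before it. camera_model takes no time and is no camera call; for the wrist camera it gives the pose at the moment of the call.
- bot.close_job(): hands the job in; it is judged then, once.
The state is a dict: "time_s": time; "qpos": joint angles; "dq": joint speeds; "effort": joint torques, N m; "tool_pos": TCP position; "orientation": TCP orientation; "force": force on the tool from outside, world axes, zero at the start; "moment": the same for the moment, N m; "finger_gap": finger opening in m; "grip_force": force on a finger pad.
Only numpy, scipy, OpenCV 4.12 (cv2) and the standard library are available. Lean on these libraries where they do the work, as an engineer would, in place of code of your own. Each camera call takes 0.05 s, during which the arm holds its last target. There are 200 camera calls.

## Working session

There is one attempt and no reset: what is moved stays moved. The work goes in short steps, Python scripts to look and compute and a shell command to move; the robot and the scene stay as the last step left them, time stands still between calls to the robot, and variables do not carry over. Pictures are saved under pics/ and viewed, at most 10 in all, crops included, and the job is handed in when it is done.

```bash
mkdir -p pics
cat > h.py <<'E'
import numpy as np, cv2
from station import bot
def snap(n,f):
    m=bot.camera_model(n); p,d=bot.capture(n); cv2.imwrite(f'pics/{f}.png',p); np.savez(f'pics/{f}.npz',p=p,d=d,W=m['world_to_cam'],k=[m['fov_y'],m['cx'],m['cy']]); return p,d,m
def world(f,u,v,z=None,fish=False):
    s=np.load(f'pics/{f}.npz'); fy,cx,cy=s['k']; F=240/np.tan(np.radians(fy/2)); W=s['W']
    u=np.atleast_1d(u).astype(float); v=np.atleast_1d(v).astype(float)
    a=(u-cx)/F; b=(v-cy)/F
    if fish:
        r=np.hypot(a,b); k=np.tan(r)/np.maximum(r,1e-9); a=a*k;b=b*k
    ray=np.stack([a,-b,-np.ones_like(a)],-1); R=W[:3,:3]; o=-R.T@W[:3,3]; rw=ray@R
    if z is None: t=s['d'][v.astype(int),u.astype(int)]
    else: t=(z-o[2])/rw[:,2]
    return o+rw*t[:,None]
E
python3 - <<'E'
from h import *
for n in ('scene','side','wrist'):
    p,d,m=snap(n,n+'0'); print(n,m)
print(bot.observe())
a=cv2.imread('pics/scene0.png')
E
```

```text
scene {'fov_y': 50.45158690585066, 'cx': 315.37576099339555, 'cy': 242.7930787975135, 'world_to_cam': array([[ 0.71026585,  0.70372168, -0.01726932, -0.42288982],
       [-0.51677022,  0.53792013,  0.66602588,  0.21823863],
       [ 0.47798636, -0.46413116,  0.7457287 , -1.34717243],
       [ 0.        ,  0.        ,  0.        ,  1.        ]])}
side {'fov_y': 53.44594106195801, 'cx': 314.34096360681406, 'cy': 244.48816312805135, 'world_to_cam': array([[ 0.89846808, -0.43864354,  0.01862674, -0.51276292],
       [ 0.28738671,  0.61966486,  0.73035905, -0.25986931],
       [-0.33190961, -0.65085122,  0.68280942, -0.83964125],
       [ 0.        ,  0.        ,  0.        ,  1.        ]])}
wrist {'fov_y': 65.70646984690485, 'cx': 308.23422507498356, 'cy': 241.6872523660339, 'world_to_cam': array([[-9.99996706e-01, -5.04437735e-04,  2.51665364e-03,
         5.48913621e-01],
       [-2.32298727e-04, -9.58686879e-01, -2.84463379e-01,
         3.58730475e-02],
       [ 2.55617689e-03, -2.84463027e-01,  9.58683604e-01,
        -3.79823773e-01],
       [ 0.00000000e+00,  0.00000000e+00,  0.00000000e+00,
         1.00000000e+00]])}
{'time_s': 0.15, 'qpos': array([ 2.84616607e-01,  2.55597677e-01,  1.07292712e-01, -3.23762976e-04,
       -1.42389688e+00, -2.84638252e-01]), 'dq': array([-0.00079728, -0.0029903 ,  0.00392967,  0.00249463, -0.00080309,
       -0.00012266]), 'effort': array([-1.13390255e-03, -3.86942518e+01,  2.38082260e+01,  5.36670327e+00,
       -4.55894769e-03,  1.90294440e-05]), 'tool_pos': array([5.49627887e-01, 4.76379495e-05, 2.30611646e-01]), 'orientation': array([-7.07082110e-01,  7.07131084e-01,  4.77855444e-04, -5.39593147e-04]), 'force': array([ 0.38357008, -0.20060037, -0.29178114]), 'moment': array([ 0.02175589, -0.02271408, -0.00936964]), 'grip_force': 0.0, 'finger_gap': 0.08581749633307997}
```

View pics/scene0.png

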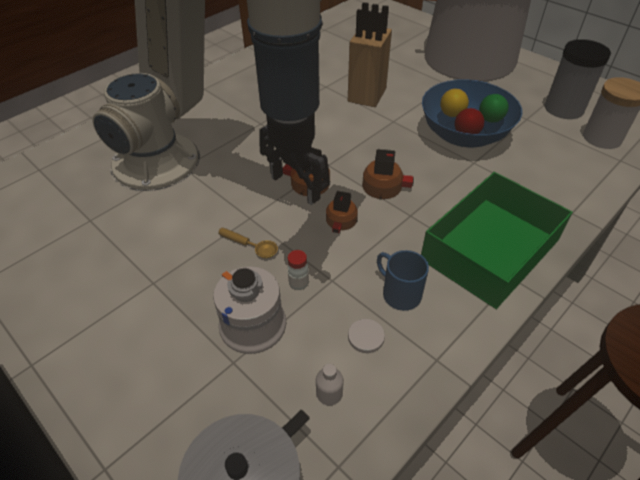

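View pics/side0.png

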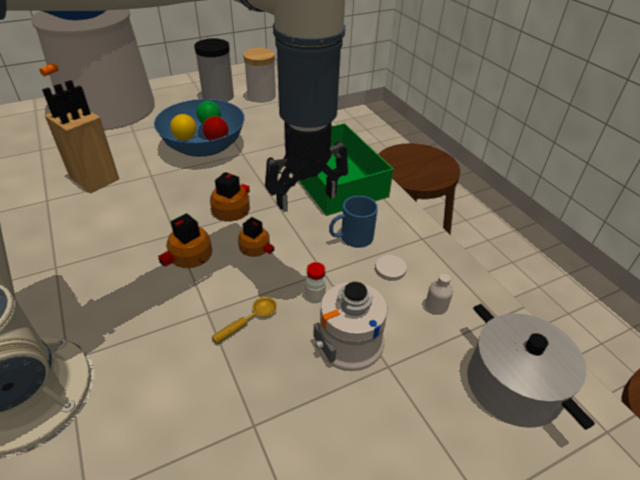

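Scene: grinder at about (248,300) with blue mark (228,311) and orange (228,277). There are three amber caps, at (342,212), (383,175) and (303,180). In the side view they are at (189,245), (230,197) and (254,238), so I'll measure their sizes from depth.

```bash
python3 - <<'E'
from h import *
vv,uu=np.mgrid[:480,:640]
for f in ('side0','scene0'):
    s=np.load(f'pics/{f}.npz');p=s['p'];hsv=cv2.cvtColor(p,cv2.COLOR_BGR2HSV)
    P=world(f,uu.ravel(),vv.ravel()).reshape(480,640,3)
    ok=s['d']>0
    for nm,c in (('A',(189,245)),('B',(230,197)),('C',(254,238))) if f=='side0' else (('p',(342,212)),('q',(383,178)),('r',(303,180))):
        reg=(abs(uu-c[0])<42)&(abs(vv-c[1])<42)&ok
        cen=P[c[1],c[0]]
        am=reg&(hsv[...,0]>5)&(hsv[...,0]<17)&(hsv[...,1]>150)&(np.hypot(P[...,0]-cen[0],P[...,1]-cen[1])<.08)
        red=reg&((hsv[...,0]<4)|(hsv[...,0]>174))&(hsv[...,1]>150)&(np.hypot(P[...,0]-cen[0],P[...,1]-cen[1])<.09)&(P[...,2]>.0)
        top=reg&(p.max(2)<60)&(np.hypot(P[...,0]-cen[0],P[...,1]-cen[1])<.06)&(P[...,2]>.03)
        Q=P[am&(P[...,2]>.003)&(P[...,2]<.045)];
        # circle fit to lower points
        L=Q[(Q[:,2]<.034)]
        A=np.c_[2*L[:,:2],np.ones(len(L))];x=np.linalg.lstsq(A,(L[:,:2]**2).sum(1),rcond=None)[0]
        print(f,nm,'amber n',len(Q),'fit c',x[:2].round(4),'r',np.sqrt(x[2]+x[0]**2+x[1]**2).round(4),'zmax amber',np.percentile(Q[:,2],98).round(4),'bb',np.ptp(Q[:,:2],axis=0).round(3))
        print('   red',red.sum(),P[red].mean(0).round(4) if red.any() else '',' top z',np.percentile(P[top][:,2],[50,95]).round(4), P[top].mean(0).round(4))
    # grinder
    c=(354,310) if f=='side0' else (248,300)
    H=P[(abs(P[...,2]-.11)<.004)&(abs(uu-c[0])<60)&(abs(vv-c[1])<60)&ok]
    x0,_=cv2.minEnclosingCircle(H[:,:2].astype(np.float32))[:2]; print('grinder top',len(H),x0,H[:,2].mean())
    for nm,lo,hi in (('blue',105,125),('orange',5,17)):
        m=(hsv[...,0]>=lo)&(hsv[...,0]<=hi)&(hsv[...,1]>130)&(hsv[...,2]>60)&(abs(uu-c[0])<45)&(abs(vv-c[1])<45)
        mt=m&(P[...,2]>.108)
        print(nm,m.sum(),mt.sum(),P[mt].mean(0).round(4), uu[m].mean(),vv[m].mean())
    N=P[(abs(uu-c[0])<60)&(abs(vv-c[1])<60)&ok&(P[...,2]>.125)&(P[...,2]<.2)]
    print('neck z pct',np.percentile(N[:,2],[50,80,90,95,99]).round(4), 'xy hi',N[N[:,2]>.145].mean(0))
E
python3 - <<'E'
import cv2
a=cv2.imread('pics/side0.png');b=cv2.imread('pics/scene0.png')
import numpy as np
c=np.hstack([cv2.resize(a[160:280,140:290],(600,480),interpolation=2)])
d=cv2.resize(a[270:370,300:400],(400,400)),cv2.resize(b[255:355,200:300],(400,400))
cv2.imwrite('pics/g.png',np.hstack(d))
E
```

```text
side0 A amber n 602 fit c [0.3599 0.2184] r 0.0474 zmax amber 0.0443 bb [0.094 0.061]
   red 177 [0.3129 0.1986 0.044 ]  top z [0.0912 0.0995] [0.3584 0.2072 0.0862]
side0 B amber n 511 fit c [0.4948 0.3336] r 0.0471 zmax amber 0.0442 bb [0.097 0.053]
   red 41 [0.5247 0.3513 0.0655]  top z [0.0884 0.0996] [0.4914 0.3223 0.0851]
side0 C amber n 556 fit c [0.5002 0.179 ] r 0.0339 zmax amber 0.0441 bb [0.069 0.059]
   red 86 [0.5158 0.1488 0.0378]  top z [0.0683 0.0749] [0.4979 0.1726 0.0647]
grinder top 1864 (0.5719243288040161, -0.15400554239749908) 0.11002707184986092
blue 73 39 [ 0.5824 -0.205   0.1121] 374.7808219178082 328.2054794520548
orange 145 102 [ 0.5245 -0.1541  0.1123] 328.39310344827584 315.82758620689657
neck z pct [0.1428 0.1526 0.1533 0.1539 0.1548] xy hi [ 0.57127428 -0.15458456  0.15219258]
scene0 p amber n 299 fit c [0.5035 0.1778] r 0.0311 zmax amber 0.0435 bb [0.063 0.062]
   red 43 [0.5247 0.1411 0.027 ]  top z [0.069  0.0748] [0.5068 0.1745 0.0646]
scene0 q amber n 38 fit c [0. 0.] r 0.0 zmax amber 0.0449 bb [0.063 0.069]
   red 76 [0.5407 0.3624 0.042 ]  top z [0.0888 0.0987] [0.503  0.322  0.0836]
scene0 r amber n 72 fit c [0.3573 0.2271] r 0.0537 zmax amber 0.0448 bb [0.07  0.023]
   red 53 [0.3055 0.1922 0.0294]  top z [0.0725 0.0992] [0.3694 0.208  0.0722]
grinder top 1943 (0.571950376033783, -0.1539340764284134) 0.10960265944027722
blue 21 21 [ 0.5837 -0.2026  0.1119] 227.95238095238096 310.1904761904762
orange 54 54 [ 0.5235 -0.1559  0.114 ] 227.1851851851852 275.462962962963
neck z pct [0.1425 0.1524 0.1532 0.1539 0.1546] xy hi [ 0.57456412 -0.15393098  0.15204828]
```

View pics/g.png

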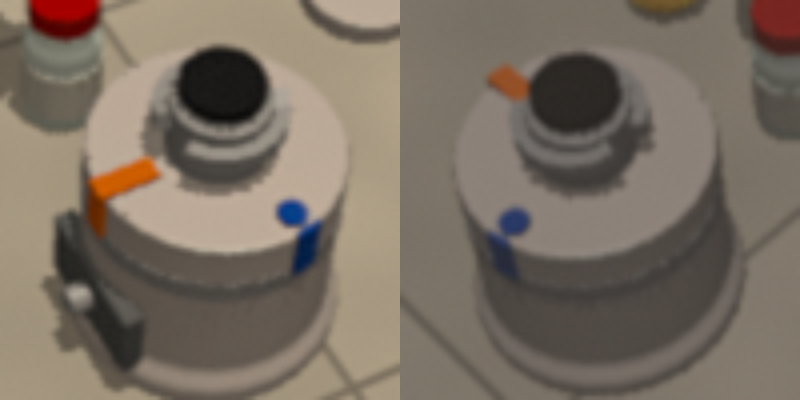

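View pics/wrist0.png

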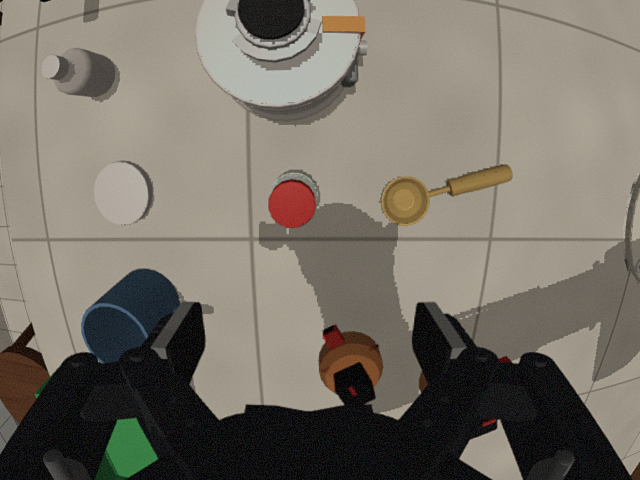

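The left half of the crop is the side view and the right half is the scene view, showing the orange and blue marks and the neck with its seal. The wrist view shows the small cap at (352,365) with its chute toward (333,337). Cap C fits the given size, with r about 35 mm and its top at 0.075, and the other two are about 100 mm high. Next I'll measure C's grip and the chute bearing in the wrist view.

```bash
python3 - <<'E'
from h import *
vv,uu=np.mgrid[:480,:640]
def cloud(f,fish): return world(f,uu.ravel(),vv.ravel(),fish=fish).reshape(480,640,3)
for f in ('wrist0','side0','scene0'):
    s=np.load(f'pics/{f}.npz');P=cloud(f,f[0]=='w');hsv=cv2.cvtColor(s['p'],cv2.COLOR_BGR2HSV)
    near=(np.hypot(P[...,0]-.502,P[...,1]-.178)<.03)&(s['d']>0)
    t=P[near&(P[...,2]>.068)&(P[...,2]<.085)]
    r=cv2.minAreaRect((t[:,:2]*1000).astype(np.float32)); print(f,'grip top n',len(t),'z',np.median(t[:,2]).round(4),'rect',r)
    red=(np.hypot(P[...,0]-.502,P[...,1]-.178)<.065)&((hsv[...,0]<5)|(hsv[...,0]>174))&(hsv[...,1]>150)&(P[...,2]>.005)&(P[...,2]<.032)
    q=P[red]; print('  red n',len(q),q.mean(0).round(4),'bearing from rect c',np.degrees(np.arctan2(q[:,1].mean()-r[0][1]/1e3,q[:,0].mean()-r[0][0]/1e3)).round(1))
E
python3 -m pendant '[[[0,0,0,0,0,0]]]' 1 60
```

```text
wrist0 grip top n 813 z 0.0736 rect ((501.0863037109375, 179.85372924804688), (34.26133346557617, 35.503143310546875), 27.93468475341797)
  red n 284 [0.5215 0.139  0.0247] bearing from rect c -63.4
side0 grip top n 176 z 0.0734 rect ((500.4845886230469, 180.06700134277344), (35.548484802246094, 37.37843322753906), 31.939064025878906)
  red n 64 [0.52   0.138  0.0228] bearing from rect c -65.1
scene0 grip top n 169 z 0.0725 rect ((502.5068054199219, 180.60272216796875), (34.08147430419922, 35.9665412902832), 26.080595016479492)
  red n 48 [0.5251 0.1398 0.0248] bearing from rect c -61.1
time_s: 0.28
tool_pos: [0.5498, 0.0, 0.2309]
orientation: [-0.707, 0.707, 0.0, -0.0]
force: [0.1, 0.0, -0.2]
finger_gap: 0.0855
grip_force: 0.0
```

```bash
python3 -m pendant '[[[-30,8,0,0,0,0],[-30,8,0,0,0,0],[-30,8,0,0,0,0],[-30,8,0,0,0,0],[-30,8,20,0,0,0],[-30,9,20,0,0,0],[0,0,20,0,0,-0.163],[0,0,20,0,0,-0.163],[0,0,0,0,0,-0.163],[0,0,0,0,0,0],[0,0,0,0,0,0]]]' 1 60
python3 - <<'E'
from h import *
snap('wrist','w1')
vv,uu=np.mgrid[:480,:640]
f='w1';s=np.load('pics/w1.npz');P=world(f,uu.ravel(),vv.ravel(),fish=True).reshape(480,640,3);hsv=cv2.cvtColor(s['p'],cv2.COLOR_BGR2HSV)
near=(np.hypot(P[...,0]-.501,P[...,1]-.18)<.03)&(s['d']>0)
t=P[near&(P[...,2]>.068)&(P[...,2]<.085)]
if len(t)>10: print(len(t),cv2.minAreaRect((t[:,:2]*1000).astype(np.float32)))
red=(np.hypot(P[...,0]-.502,P[...,1]-.178)<.065)&((hsv[...,0]<5)|(hsv[...,0]>174))&(hsv[...,1]>150)&(P[...,2]>.005)&(P[...,2]<.032)
q=P[red];print(len(q),q.mean(0), np.degrees(np.arctan2(q[:,1].mean()-.18,q[:,0].mean()-.501)))
E
```

```text
time_s: 1.65
tool_pos: [0.5012, 0.1801, 0.1515]
orientation: [0.856, -0.516, 0.0, -0.0]
force: [0.8, -0.2, 0.6]
finger_gap: 0.0851
grip_force: 0.0
2773 ((500.42510986328125, 180.458984375), (34.377071380615234, 34.18143081665039), 28.504671096801758)
606 [0.52238106 0.14072074 0.0257039 ] -61.43902156253236
```

View pics/w1.png

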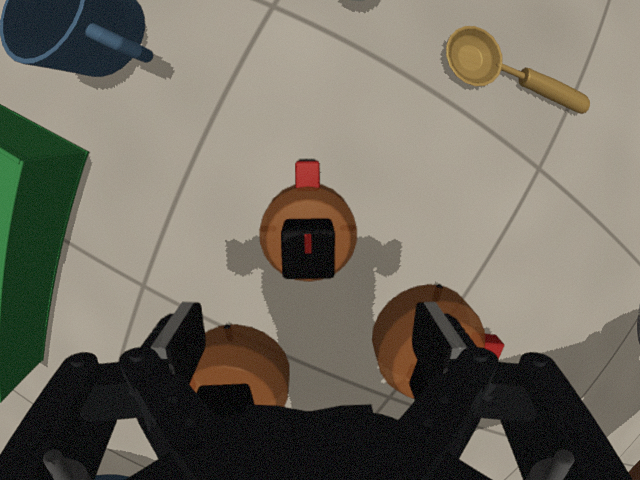

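The chute points straight up in the picture at (307,173) and the grip is at (308,248), so the alignment is good. Next is to descend and grip.

```bash
python3 -m pendant '[[[0,0,20,0,0,0],[0,0,25,0,0,0],[0,0,25,0,0,0],[0,0,20,0,0,0],[0,0,12,0,0,0],[0,0,7,0,0,0],[0,0,0,0,0,0],[0,0,0,0,0,0]]]' 1 60 && python3 -m pendant '[[[0,0,0,0,0,0],[0,0,0,0,0,0],[0,0,0,0,0,0],[0,0,0,0,0,0],[0,0,0,0,0,0],[0,0,0,0,0,0],[0,0,0,0,0,0],[0,0,0,0,0,0]]]' 0 60
```

```text
time_s: 2.7
tool_pos: [0.5015, 0.1803, 0.043]
orientation: [0.857, -0.515, 0.0, -0.001]
force: [0.5, -0.2, 0.3]
finger_gap: 0.0857
grip_force: 0.0
time_s: 3.7
tool_pos: [0.5013, 0.1801, 0.0427]
orientation: [0.857, -0.515, 0.0, -0.0]
force: [-0.2, -0.1, 4.8]
finger_gap: 0.0331
grip_force: 60.6
```

```bash
python3 -m pendant '[[[0,0,-10,0,0,0],[0,0,-30,0,0,0],[0,0,-40,0,0,0],[0,0,-40,0,0,0],[0,0,-40,0,0,0],[0,0,-30,0,0,0],[0,0,-20,0,0,0],[0,0,0,0,0,0]]]' - - && python3 -m pendant '[[[20,5,0,0,0,0],[40,11,0,0,0,0],[40,12,0,0,0,0],[40,12,0,0,0,0],[40,12,0,0,0,0],[40,12,0,0,0,0],[40,12,0,0,0,0],[40,11,0,0,0,0],[28,7,0,0,0,0],[0,0,0,0,0,0.16],[0,0,0,0,0,0.159],[0,0,0,0,0,0],[0,0,0,0,0,0],[0,0,0,0,0,0]]]'
python3 - <<'E'
from h import *
snap('wrist','w2');snap('side','s2');snap('scene','c2')
E
```

```text
time_s: 4.7
tool_pos: [0.5012, 0.1803, 0.2533]
orientation: [0.857, -0.515, 0.0, -0.001]
force: [0.0, -0.3, -2.2]
finger_gap: 0.0335
grip_force: 60.2
time_s: 6.45
tool_pos: [0.572, -0.1535, 0.2519]
orientation: [0.765, -0.644, -0.0, 0.0]
force: [0.4, 0.0, -2.1]
finger_gap: 0.0331
grip_force: 60.2
```

View pics/w2.png

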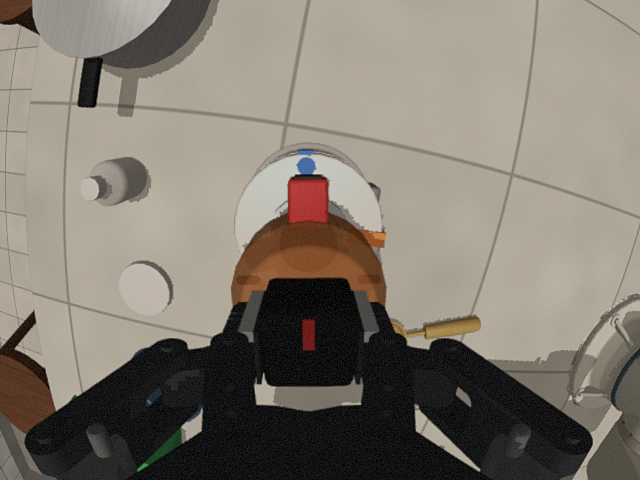

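The held cap's chute is at (308,200), just in line below the blue mark at (306,166). Now I'll measure both against the grinder.

Run:
```python
from h import *
vv,uu=np.mgrid[:480,:640]
g=np.array([.572,-.154])
for f in ('side0','scene0','wrist0','w2','s2','c2'):
    s=np.load(f'pics/{f}.npz');P=world(f,uu.ravel(),vv.ravel(),fish=f[0]=='w').reshape(480,640,3);hsv=cv2.cvtColor(s['p'],cv2.COLOR_BGR2HSV)
    rr=np.hypot(P[...,0]-g[0],P[...,1]-g[1]); ok=s['d']>0
    H=P[ok&(abs(P[...,2]-.11)<.0045)&(rr<.075)][:,:2]
    c,r=cv2.minEnclosingCircle((H*1000).astype(np.float32)); print(f,'housing',np.round(c,1),round(r,1),len(H))
    for nm,lo,hi in (('blue',100,125),('orange',5,17)):
        m=ok&(hsv[...,0]>=lo)&(hsv[...,0]<=hi)&(hsv[...,1]>110)&(hsv[...,2]>50)&(rr<.065)&(abs(P[...,2]-.111)<.004)
        if m.sum()>3:
            q=world(f,uu[m],vv[m],z=.111,fish=f[0]=='w').mean(0); print('  ',nm,m.sum(),q.round(4),np.degrees(np.arctan2(*(q[:2]-g)[::-1])).round(1))
    if f in('side0','scene0','wrist0'):
        m=ok&(rr<.025)&(P[...,2]>.147); N=P[m]; c,r=cv2.minEnclosingCircle((N[:,:2]*1000).astype(np.float32)); print('  seal',np.round(c,1),round(r,1),'z',np.percentile(N[:,2],[10,50,90]).round(4))
    else:
        m=ok&(rr<.035)&(P[...,2]>.278); t=P[m]
        if len(t)>20: print('  top z',np.median(t[:,2]).round(4),cv2.minAreaRect((t[:,:2]*1000).astype(np.float32)) )
        m=ok&(rr<.07)&(rr>.03)&((hsv[...,0]<4)|(hsv[...,0]>174))&(hsv[...,1]>140)&(P[...,2]>.17); q=P[m]
        if len(q): print('  chute',len(q),q.mean(0).round(4),'z range',np.percentile(q[:,2],[2,98]).round(4),np.degrees(np.arctan2(*(q[:,:2].mean(0)-g)[::-1])).round(1))
```

```text
side0 housing [ 571.9 -154. ] 61.9 1895
   blue 45 [ 0.5832 -0.2046  0.111 ] -77.5
   orange 114 [ 0.5248 -0.1533  0.111 ] 179.1
  seal [ 572.5 -153.1] 20.9 z [0.1505 0.1526 0.1539]
scene0 housing [ 572.  -153.9] 61.9 1958
   blue 30 [ 0.5834 -0.2033  0.111 ] -77.0
   orange 57 [ 0.5205 -0.1547  0.111 ] -179.2
  seal [ 571.6 -153.3] 21.8 z [0.1503 0.1523 0.154 ]
wrist0 housing [ 570.5 -152.7] 61.2 10416
   orange 680 [ 0.5247 -0.1545  0.111 ] -179.4
  seal [ 571.9 -152.2] 20.3 z [0.1515 0.1526 0.1536]
w2 housing [ 570.7 -153.8] 61.3 6628
   blue 262 [ 0.5821 -0.2037  0.111 ] -78.5
   orange 299 [ 0.5179 -0.1552  0.111 ] -178.7
  top z 0.3313 ((572.4850463867188, -156.41558837890625), (69.96057891845703, 40.65478515625), 11.140958786010742)
  chute 1772 [ 0.5794 -0.1963  0.2389] z range [0.2329 0.3262] -80.1
s2 housing [ 571.5 -154.5] 61.5 1889
   blue 47 [ 0.5829 -0.2047  0.111 ] -77.9
   orange 115 [ 0.5253 -0.1533  0.111 ] 179.1
  top z 0.3304 ((572.3966674804688, -164.02597045898438), (69.12389373779297, 49.70382308959961), 3.404552936553955)
  chute 153 [ 0.5772 -0.1989  0.233 ] z range [0.2241 0.2368] -83.4
c2 housing [ 571.6 -153.2] 62.3 1915
   blue 29 [ 0.5832 -0.2037  0.111 ] -77.3
   orange 55 [ 0.5202 -0.1549  0.111 ] -179.0
  top z 0.3234 ((575.7230224609375, -162.14837646484375), (52.228267669677734, 61.96662139892578), 89.30838012695312)
  chute 131 [ 0.5839 -0.1978  0.2336] z range [0.225  0.2369] -74.8
```

```bash
python3 -m pendant '[[[0,0,10,0,0,0],[0,0,20,0,0,0],[0,0,20,0,0,0],[0,0,10,0,0,0],[0,0,5,0,0,0],[0,0,5,0,0,0],[0,0,2,0,0,0],[0,0,0,0,0,0],[0,0,0,0,0,0]]]' && python3 -m pendant '[[[0,0,1,0,0,0],[0,0,1,0,0,0],[0,0,1,0,0,0],[0,0,1,0,0,0],[0,0,0,0,0,0],[0,0,0,0,0,0]]]'
```

```text
time_s: 7.72
tool_pos: [0.5723, -0.1537, 0.1807]
orientation: [0.765, -0.645, 0.0, -0.0]
force: [-0.0, 0.3, -1.8]
finger_gap: 0.0333
grip_force: 60.1
time_s: 8.48
tool_pos: [0.5721, -0.1537, 0.1763]
orientation: [0.765, -0.645, 0.0, 0.0]
force: [-0.9, -0.7, -3.0]
finger_gap: 0.0333
grip_force: 60.1
```

```bash
for i in 1; do python3 -m pendant '[[[0,0,1,0,0,0],[0,0,1,0,0,0],[0,0,1,0,0,0],[0,0,0,0,0,0],[0,0,0,0,0,0]]]'; python3 -m pendant '[[[0,0,1,0,0,0],[0,0,1,0,0,0],[0,0,1,0,0,0],[0,0,0,0,0,0],[0,0,0,0,0,0]]]'; done
```

```text
time_s: 9.1
tool_pos: [0.5721, -0.1537, 0.1733]
orientation: [0.765, -0.645, 0.0, 0.0]
force: [0.3, 0.7, -2.7]
finger_gap: 0.033
grip_force: 60.1
time_s: 9.72
tool_pos: [0.5721, -0.1537, 0.1703]
orientation: [0.765, -0.645, 0.0, 0.0]
force: [0.8, -0.1, -2.4]
finger_gap: 0.0332
grip_force: 60.1
```

```bash
python3 -m pendant '[[[0,0,1,0,0,0],[0,0,1,0,0,0],[0,0,0,0,0,0],[0,0,0,0,0,0]]]'; python3 -m pendant '[[[0,0,1,0,0,0],[0,0,1,0,0,0],[0,0,0,0,0,0],[0,0,0,0,0,0]]]'
```

```text
time_s: 10.22
tool_pos: [0.5721, -0.1537, 0.1683]
orientation: [0.765, -0.645, -0.0, 0.0]
force: [1.0, 0.2, -2.4]
finger_gap: 0.0331
grip_force: 60.1
time_s: 10.72
tool_pos: [0.5722, -0.1537, 0.1668]
orientation: [0.765, -0.644, 0.0, -0.0]
force: [-0.9, 1.7, 2.4]
finger_gap: 0.0327
grip_force: 60.7
```

Contact came at TCP 0.167, where the seal was expected. Now I press down gently.

```bash
python3 -m pendant '[[[0,0,1,0,0,0],[0,0,1,0,0,0],[0,0,0,0,0,0],[0,0,0,0,0,0]]]'; python3 -m pendant '[[[0,0,1,0,0,0],[0,0,0,0,0,0],[0,0,0,0,0,0]]]'
```

```text
time_s: 11.22
tool_pos: [0.5722, -0.1538, 0.1647]
orientation: [0.765, -0.644, 0.0, -0.0]
force: [-2.7, -0.1, 6.1]
finger_gap: 0.033
grip_force: 61.0
time_s: 11.6
tool_pos: [0.5722, -0.1537, 0.164]
orientation: [0.765, -0.644, 0.0, -0.0]
force: [-3.4, 1.8, 6.4]
finger_gap: 0.0332
grip_force: 61.2
```

```bash
python3 -m pendant '[[[0,0.7,0,0,0,0],[0,0,0,0,0,0],[0,0,0,0,0,0]]]'; python3 -m pendant '[[[0,0,1,0,0,0],[0,0,0.5,0,0,0],[0,0,0,0,0,0],[0,0,0,0,0,0]]]'
```

```text
time_s: 11.98
tool_pos: [0.5722, -0.1538, 0.1642]
orientation: [0.765, -0.644, 0.001, -0.001]
force: [-0.3, 2.4, 5.6]
finger_gap: 0.0328
grip_force: 61.2
time_s: 12.48
tool_pos: [0.5722, -0.1538, 0.163]
orientation: [0.765, -0.644, 0.001, -0.001]
force: [-2.4, 2.4, 7.4]
finger_gap: 0.0331
grip_force: 61.4
```

```bash
python3 -m pendant '[[[0,0,0.8,0,0,0],[0,0,0,0,0,0],[0,0,0,0,0,0],[0,0,0,0,0,0]]]'; python3 -m pendant '[[[0,0,0,0,0,0.06],[0,0,0,0,0,0.06],[0,0,0,0,0,0.06],[0,0,0,0,0,0],[0,0,0,0,0,0]]]'; python3 -c "
from h import *
snap('side','s3');s=bot.observe();print(s['moment'],s['force'])
p=cv2.imread('pics/s3.png');cv2.imwrite('pics/s3c.png',cv2.resize(p[200:380,240:480],(800,600)))"
```

```text
time_s: 12.98
tool_pos: [0.5722, -0.1538, 0.1624]
orientation: [0.765, -0.644, 0.001, -0.001]
force: [-2.9, 2.2, 8.6]
finger_gap: 0.0331
grip_force: 61.5
time_s: 13.6
tool_pos: [0.5726, -0.1545, 0.1626]
orientation: [-0.704, 0.711, -0.002, 0.001]
force: [0.1, -0.3, 8.5]
finger_gap: 0.0333
grip_force: 61.4
[ 0.0552201   0.47729257 -0.02170715] [-0.44558217  1.2648005   7.97535193]
```

View pics/s3c.png

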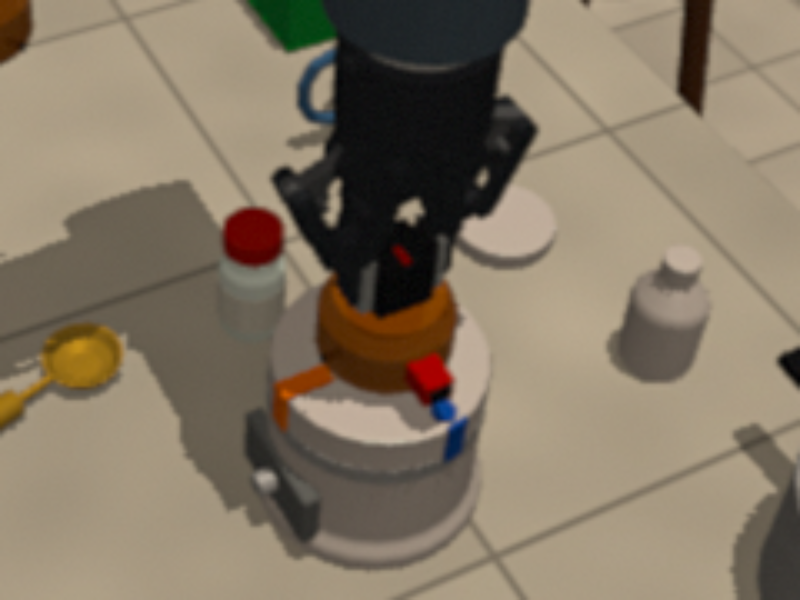

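The cap sits down and upright on the neck, with the red chute at (430,378) over the blue mark at (443,408). I'll keep turning.

```bash
python3 -m pendant '[[[0,0,0,0,0,0.06],[0,0,0,0,0,0.06],[0,0,0,0,0,0.06],[0,0,0,0,0,0],[0,0,0,0,0,0]]]'; python3 -m pendant '[[[0,0,0,0,0,0.06],[0,0,0,0,0,0.06],[0,0,0,0,0,0.06],[0,0,0,0,0,0],[0,0,0,0,0,0]]]'
```

```text
time_s: 14.28
tool_pos: [0.5725, -0.1547, 0.1627]
orientation: [-0.637, 0.771, -0.002, 0.001]
force: [-0.6, -1.1, 7.7]
finger_gap: 0.0331
grip_force: 61.4
time_s: 14.9
tool_pos: [0.5725, -0.1547, 0.1627]
orientation: [-0.565, 0.825, -0.002, 0.001]
force: [-1.8, -1.3, 7.9]
finger_gap: 0.0334
grip_force: 61.4
```

```bash
python3 -m pendant '[[[0,0,0.06,0,0,0.06],[0,0,0.06,0,0,0.06],[0,0,0.06,0,0,0.06],[0,0,0.06,0,0,0.06],[0,0,0.06,0,0,0.06],[0,0,0,0,0,0],[0,0,0,0,0,0]]]'; python3 -m pendant '[[[0,0,0.06,0,0,0.06],[0,0,0.06,0,0,0.06],[0,0,0.06,0,0,0.06],[0,0,0.06,0,0,0.06],[0,0,0.06,0,0,0.06],[0,0,0,0,0,0],[0,0,0,0,0,0]]]'
```

```text
time_s: 15.78
tool_pos: [0.5721, -0.1547, 0.1623]
orientation: [-0.435, 0.9, -0.001, 0.001]
force: [-2.2, -0.7, 8.1]
finger_gap: 0.0329
grip_force: 61.5
time_s: 16.65
tool_pos: [0.5718, -0.1544, 0.1619]
orientation: [-0.296, 0.955, -0.001, 0.001]
force: [-3.3, 0.4, 9.1]
finger_gap: 0.0329
grip_force: 61.5
```

```bash
python3 -m pendant '[[[0,0,0.03,0,0,0.06],[0,0,0.03,0,0,0.06],[0,0,0.03,0,0,0.06],[0,0,0.03,0,0,0.06],[0,0,0.03,0,0,0.06],[0,0,0.03,0,0,0.06],[0,0,0,0,0,0],[0,0,0,0,0,0]]]'; python3 -m pendant '[[[0,0,0,0,0,0.06],[0,0,0,0,0,0.06],[0,0,0,0,0,0.06],[0,0,0,0,0,0.045],[0,0,0,0,0,0],[0,0,0,0,0,0]]]'
python3 - <<'E'
from h import *
for n in('wrist','side','scene'): snap(n,n+'4')
vv,uu=np.mgrid[:480,:640]
g=np.array([.5718,-.1537])
for f in ('wrist4','side4','scene4'):
    s=np.load(f'pics/{f}.npz');P=world(f,uu.ravel(),vv.ravel(),fish=f[0]=='w').reshape(480,640,3);hsv=cv2.cvtColor(s['p'],cv2.COLOR_BGR2HSV)
    rr=np.hypot(P[...,0]-g[0],P[...,1]-g[1]); ok=s['d']>0
    m=ok&(rr<.07)&(rr>.03)&((hsv[...,0]<4)|(hsv[...,0]>174))&(hsv[...,1]>140)&(P[...,2]>.115)&(P[...,2]<.155)
    t=m&(P[...,2]>np.percentile(P[m][:,2],90)-.003); q=P[t]
    print(f,len(q),q.mean(0).round(4),np.degrees(np.arctan2(*(q[:,:2].mean(0)-g)[::-1])).round(1))
p=cv2.imread('pics/side4.png')[220:370,270:470]; q=cv2.imread('pics/wrist4.png')
cv2.imwrite('pics/v4.png',np.hstack([cv2.resize(p,(400,300)),cv2.resize(q,(400,300))]))
E
```

```text
time_s: 17.65
tool_pos: [0.5718, -0.154, 0.1616]
orientation: [-0.12, 0.993, -0.0, 0.001]
force: [-3.5, 2.8, 9.8]
finger_gap: 0.0332
grip_force: 61.6
time_s: 18.4
tool_pos: [0.5717, -0.1538, 0.1616]
orientation: [-0.008, 1.0, -0.0, 0.001]
force: [-3.7, 2.7, 10.0]
finger_gap: 0.033
grip_force: 61.6
wrist4 1649 [ 0.5275 -0.1557  0.1447] -177.4
side4 84 [ 0.5274 -0.1564  0.1448] -176.5Traceback (most recent call last):
  File "<stdin>", line 9, in <module>
    return _quantile_unchecked(
        a, q, axis, out, overwrite_input, method, keepdims, weights)
    return _ureduce(a,
                    func=_quantile_ureduce_func,
    ...<5 lines>...
                    overwrite_input=overwrite_input,
                    method=method)
    r = func(a, **kwargs)
    result = _quantile(arr,
                       quantiles=q,
    ...<2 lines>...
                       out=out,
                       weights=wgt)
    slices_having_nans = np.isnan(arr[-1, ...])
                                  ~~~^^^^^^^^^
IndexError: index -1 is out of bounds for axis 0 with size 0
```

```bash
python3 -c "
from h import *
p=cv2.imread('pics/side4.png')[220:370,270:470]; q=cv2.imread('pics/wrist4.png')
cv2.imwrite('pics/v4.png',np.hstack([cv2.resize(p,(400,300)),cv2.resize(q,(400,300))]))"
```

```text
(no output)
```

View pics/v4.png

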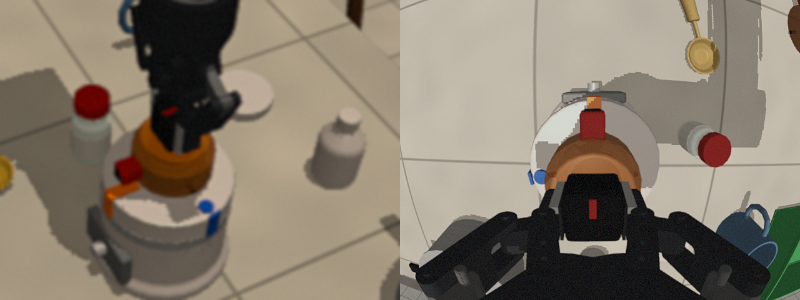

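The chute is at (592,124), almost over the orange mark at (594,102), and about 2° short. I'll trim that, ease the press and release.

```bash
python3 -m pendant '[[[0,0,0,0,0,0.035],[0,0,0,0,0,0],[0,0,-1,0,0,0],[0,0,-1,0,0,0],[0,0,0,0,0,0],[0,0,0,0,0,0]]]'; python3 -m pendant '[[[0,0,0,0,0,0],[0,0,0,0,0,0],[0,0,0,0,0,0],[0,0,0,0,0,0],[0,0,0,0,0,0],[0,0,0,0,0,0]]]' 1 ; python3 -m pendant '[[[0,0,-10,0,0,0],[0,0,-20,0,0,0],[0,0,-40,0,0,0],[0,0,-40,0,0,0],[0,0,-20,0,0,0],[0,0,0,0,0,0],[0,0,0,0,0,0]]]'
python3 - <<'E'
from h import *
for n in('wrist','side'): snap(n,n+'5')
vv,uu=np.mgrid[:480,:640]
g=np.array([.5718,-.1537])
for f in ('wrist5','side5'):
    s=np.load(f'pics/{f}.npz');P=world(f,uu.ravel(),vv.ravel(),fish=f[0]=='w').reshape(480,640,3);hsv=cv2.cvtColor(s['p'],cv2.COLOR_BGR2HSV)
    rr=np.hypot(P[...,0]-g[0],P[...,1]-g[1]); ok=s['d']>0
    m=ok&(rr<.07)&(rr>.03)&((hsv[...,0]<4)|(hsv[...,0]>174))&(hsv[...,1]>140)&(P[...,2]>.115)&(P[...,2]<.155)
    t=m&(P[...,2]>np.percentile(P[m][:,2],90)-.003); q=P[t]
    print(f,'chute',len(q),q.mean(0).round(4),np.degrees(np.arctan2(*(q[:,:2].mean(0)-g)[::-1])).round(1))
    m=ok&(hsv[...,0]>=5)&(hsv[...,0]<=17)&(hsv[...,1]>110)&(hsv[...,2]>50)&(rr<.065)&(rr>.04)&(abs(P[...,2]-.111)<.003)
    if m.any(): q=P[m].mean(0);print('  orange',m.sum(),q.round(4))
    T=P[ok&(rr<.03)&(P[...,2]>.18)]; print('  grip',np.median(T[:,2]).round(4),cv2.minAreaRect((T[:,:2]*1000).astype(np.float32)))
E
python3 -c "
from h import *
p=cv2.imread('pics/side5.png')[220:370,270:470]; q=cv2.imread('pics/wrist5.png')
cv2.imwrite('pics/v5.png',np.hstack([cv2.resize(p,(400,300)),cv2.resize(q,(400,300))]))"
```

```text
time_s: 19.3
tool_pos: [0.5716, -0.1537, 0.1626]
orientation: [0.01, 1.0, 0.0, 0.0]
force: [-3.2, 2.1, 6.7]
finger_gap: 0.0333
grip_force: 61.2
time_s: 20.05
tool_pos: [0.5714, -0.1538, 0.1622]
orientation: [0.01, 1.0, -0.0, 0.0]
force: [-0.1, 0.6, 0.6]
finger_gap: 0.0849
grip_force: 0.0
time_s: 20.92
tool_pos: [0.5711, -0.1536, 0.2914]
orientation: [0.01, 1.0, 0.0, -0.001]
force: [-0.6, 0.1, -0.3]
finger_gap: 0.0853
grip_force: 0.0
wrist5 chute 481 [ 0.5275 -0.1541  0.1459] -179.5
  orange 132 [ 0.5138 -0.1544  0.1123]
  grip 0.3806 ((569.3622436523438, -153.63763427734375), (56.20769500732422, 39.592403411865234), 88.85804748535156)
side5 chute 87 [ 0.5274 -0.155   0.1459] -178.3
  orange 72 [ 0.5202 -0.1541  0.1119]
  grip 0.3671 ((568.5401611328125, -156.91351318359375), (50.85667419433594, 49.870758056640625), 61.15526580810547)
```

View pics/v5.png

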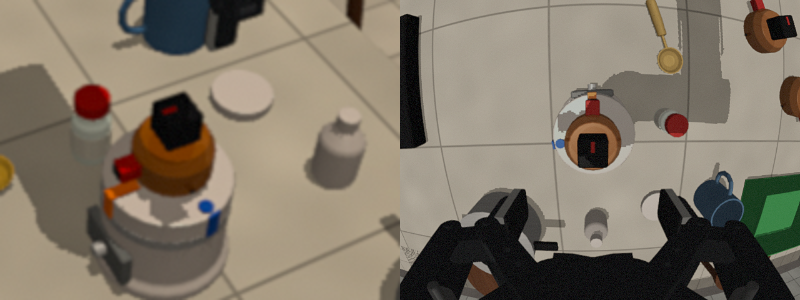

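The cap is released and held down, with its underside about 10 mm above the housing. The chute at (592,105) is in line with the orange mark, and the other things on the counter look undisturbed.

```bash
python3 -c "
from station import bot
print(bot.close_job())"
```

```text
the job is handed in; nothing more can be done
None
```

The hopper top is on the grinder, screwed down with its chute within about 2° of the orange front mark and released, and the job is handed in; the hand-in returned no verdict.

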